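# Lay out the lens-change set on the microscope bench

### The job

Lay out the lens set on the mat: stand the short objective in the cup next to the slide box, the long objective in the cup at the far end of the row, the eyepiece in the cup between them, and the filter cube in the middle of the slide box's lid, all upright. Last of all, when those four are in place, put the dust cap flat and centred on top of the eyepiece. Set the parts down rather than dropping them, and leave the glass dish where it is.

Things in the scene. Friction and masses are not known exactly. Their poses are not given: they have to be found in the camera images.
- short_objective: Short microscope objective: steel barrel, diameter 32 and straight up to 29 mm, then a cone to a small nose; 40 high; about 120 g. Loose, standing on the table, nose up. Origin: centre of its underside; z up along its axis.
- long_objective: Long microscope objective: steel barrel with a thin white ring, diameter 30 and straight up to 52 mm, then a cone to a small nose; 68 high; about 180 g. Loose, standing on the table, nose up. Origin: centre of its underside; z up along its axis.
- eyepiece: Microscope eyepiece: bright tube of diameter 34 below (0 to 22 mm up), wider black head of diameter 40 above (24 to 48 mm up) with a flat top holding a pale lens; 48 high; about 150 g. Loose, standing on its tube. Origin: centre of its underside; z up along its axis.
- filter_cube: Filter cube: black block 40 (its x) x 34 (its y) x 36 high with round amber windows on its top and two x faces; about 100 g. Loose, on the table, upright, its x axis within 0.4 rad of world x. Origin: centre of its underside; z up.
- dust_cap: Dust cap: flat black plastic disc with a thin grey circle on top, diameter 46, 13 high, solid, with two thin grey grooves round its edge; about 30 g. Loose, lying flat on the table. It simply rests on the flat top of the eyepiece. Origin: centre of its underside; z up.
- cup_a: One of three identical low round aluminium cups standing in a row (straight within 6 mm), 75 mm apart (give or take 8), on a dark rubber mat; fixed. Outer diameter 60, rim 8 high, inner diameter 52, inner floor 3 above the origin, which is the centre of its underside (on the mat, 2 mm above the table). Which of the three names is at which place in the row changes.
- cup_b: One of three identical low round aluminium cups standing in a row (straight within 6 mm), 75 mm apart (give or take 8), on a dark rubber mat; fixed. Outer diameter 60, rim 8 high, inner diameter 52, inner floor 3 above the origin, which is the centre of its underside (on the mat, 2 mm above the table). Which of the three names is at which place in the row changes.
- cup_c: One of three identical low round aluminium cups standing in a row (straight within 6 mm), 75 mm apart (give or take 8), on a dark rubber mat; fixed. Outer diameter 60, rim 8 high, inner diameter 52, inner floor 3 above the origin, which is the centre of its underside (on the mat, 2 mm above the table). Which of the three names is at which place in the row changes.
- slidebox: Slide box: closed flat white plastic box with a dark seam round its sides, 98 (its x, across the row of cups) x 76 (its y, along the row) x 32 high, with a flat lid; fixed on the mat at one end of the row (either end), centre about 100 mm from the nearest cup's centre. Origin: centre of its underside, 2 mm above the table; its lid's top is 32 above the origin.
- dish: Covered round dish of greenish glass with a white edge, diameter 62, 19 high, loose, on the mat at the other end of the row from the slide box, centre about 100 mm from the nearest cup's centre. Not part of the job: leave it where it is. Origin: centre of its underside.

How it is judged:
By the outcome, as a careful person would: the job done as asked, in the order asked, and still so for the second after the job is handed in, with the robot touching nothing.
It also fails if it takes over 109 s, if anything falls off the work surface, if the arm or the gripper's body presses on something with over 40 N, if the wrist force passes 120 N, or if a joint passes its speed limit or range.

### The arm

A 6-joint arm with a two-finger parallel gripper is mounted at the origin on the work surface. World frame = base frame: x ahead of the robot, y to its left, z up, the work surface at z = 0. Lengths are in m, angles in rad, forces in N, time in s.
With the tool pointing down it reaches from about 0.275 to 0.825 m from the base axis. Payload 4.9 kg.
Tool frame: the origin (TCP) lies midway between the tips of the shut fingers; the grasp point (between the pads) lies 19 mm behind it; z points along the fingers, y is the direction in which the jaws open and shut (so a half turn about z gives the same grasp; the last joint's range is limited). The gripper opens to 85 mm and grips with 20 to 120 N. Pads are 22 mm wide; open, the fingers measure 114 mm over their backs; the gripper's body (76 mm by 85 mm) begins 54 mm behind the grasp point. The pads swing forward as they close: fully open they stand 13 mm farther back than shut.
Start: joints at [-1.309, 0.326, -0.193, 1.052, 0, 1.437], TCP at [0.212, -0.507, 0.231] pointing down, gripper open.
Joint ranges: [-2.65, 2.65], [-0.97, 1.79], [-1.3, 1.35], [-1.93, 2.1], [-1.47, 1.37], [-3.14, 3.14]. Speed limits (rad/s): [2.57, 2.57, 3.14, 3.14, 3.14, 3.14].

### API

Orientations are given as a unit quaternion [w, x, y, z].
In Python, from bench import get_obs, get_image, close_job, trace gives the robot as it stands.
- The arm moves only by the tool arm_command, never from a script. Its arguments are lists of equal length, an entry for each row: "travel": the shift along the world's x, y, z in mm, a list of three; "turn": the turn, a rotation vector about the world's x, y, z in degrees, a list of three. A call has exactly 8 rows; each row shifts and turns the commanded pose from where the row before left it; what a row does not reach is not made up. A row lasts 1/8 s, in which the tool goes at most 62.5 mm and 10.7 degrees, less where a joint would pass 70% of its speed; a pose out of reach is approached as far as the arm can. A call with a gripper value outside its range is refused whole. "fingers" is the opening, from 0 (shut) to 1 (fully open), set as the call begins (left out, the last holds). The fingers move at their own pace and stop on an object; the grip force is fixed at half the most. Time passes only in rows, so rows that do not move let the fingers close, or fill a call up. It gives the time, the measured TCP pose, the force and the opening at its end, in the units of the state.
- get_obs(): the state, without advancing time (a new reading comes with each control period).
- get_image(name): name is "scene" or "top" or "wrist"; returns a dict with "image" (400x640x3 uint8, red, green, blue), "K" (3x3 intrinsics, pixels), "R" (3x3) and "t" (3): a world point X has camera coordinates R X + t; the wrist camera has in their place "T_tool_cam" (4x4, takes a point from camera to tool coordinates, whose origin is the TCP and whose axes are the flange's). Camera axes: x right, y down, z forward; pixel columns grow to the right and rows downward; lengths in m; the calibration is good to about 2 mm. A picture is of the moment at which its call begins: read the wrist's pose just before it. There is no depth.
- close_job(): hands the job in, once; it reports no verdict.
Trained networks look in a picture, given as the dict that the camera call returned (one of the last four; its "shot" number tells which), for a name from the list of things; names that differ only in an ending like _2 or _b are one class to them, and where a whole thing is asked for, a point or a joint stands for the part that bears it (a point fixed in the world has none). Each returns a list of dicts, best first, with "p" (0 to 1); they miss things now and then, are a little off and sometimes report something else, mostly with a low value. They report only what shows in the picture. A call takes as long as a camera call.
- trace(target, picture): "region" (400x640 bool, what is visible of it) and "uv" ([column, row] in pixels, amid what is visible of it).
The state is a dict: "time": time; "q": joint angles; "dq": joint speeds; "effort": joint torques, N m; "ee_pos": TCP position; "orientation": TCP orientation; "ft_force": force on the tool from outside, world axes, zero at the start; "ft_torque": the same for the moment, N m; "opening": opening from 0.0 (shut) to 1.0 (fully open).
Only numpy, scipy, OpenCV 4.12 (cv2) and the standard library are available. Lean on these libraries where they do the work, as an engineer would, in place of code of your own. Each camera call takes 0.05 s, during which the arm holds its last target. There are 200 camera calls.

## Working session

There is one attempt and no reset: what is moved stays moved. The work goes in short steps, Python scripts to look and compute and a tool call to move; the robot and the scene stay as the last step left them, time stands still between calls to the robot, and variables do not carry over. Pictures are saved under pics/ and viewed, about 12 in all and at most 16, crops included, and the job is handed in when it is done.

Besides the shell and the picture viewer there is one more tool, called as name(argument=value, ...) on one line, values as JSON. arm_command: Moves the arm, as the interface text tells. Its arguments: {"type":"object","properties":{"travel":{"type":"array"},"turn":{"type":"array"},"fingers":{"type":"number"}},"required":["travel","turn"]}

```bash
ls; mkdir -p pics; cat > h.py <<'E'
import numpy as np, cv2
from bench import get_obs,get_image,close_job,trace
def save(d,n): cv2.imwrite('pics/'+n,cv2.cvtColor(d['image'],cv2.COLOR_RGB2BGR))
def ray(d,uv,z,R=None,t=None):
    R=d['R'] if R is None else R; t=d['t'] if t is None else t
    R=np.array(R);t=np.array(t)
    v=R.T@np.linalg.inv(np.array(d['K']))@np.array([uv[0],uv[1],1.]); c=-R.T@t
    return c+v*(z-c[2])/v[2]
def proj(d,X):
    p=np.array(d['K'])@(np.array(d['R'])@np.array(X)+np.array(d['t'])); return p[:2]/p[2]
E
python3 - <<'E'
from h import *
o=get_obs(); print({k:np.round(v,3) for k,v in o.items()})
for n in ['scene','top']:
    d=get_image(n); save(d,n+'1.png'); print(n,np.round(-np.array(d['R']).T@np.array(d['t']),3),np.round(d['K'],1).tolist())
    for x in ['short_objective','long_objective','eyepiece','filter_cube','dust_cap','cup_a','slidebox','dish']:
        for r in trace(x,d)[:4]:
            print(x,round(r['p'],2),np.round(r['uv'],1),r['region'].sum(), np.round(ray(d,r['uv'],0.02),3))
E
```

```text
pics
{'time': np.float64(0.0), 'q': array([-1.309,  0.327, -0.194,  1.052,  0.   ,  1.437]), 'dq': array([ 0.   , -0.   , -0.   ,  0.002, -0.001,  0.002]), 'effort': array([-2.0000e-03, -4.4340e+01,  2.6244e+01,  1.6000e-02, -0.0000e+00,
        0.0000e+00]), 'ee_pos': array([ 0.212, -0.507,  0.23 ]), 'orientation': array([-0.001,  0.98 ,  0.197, -0.   ]), 'ft_force': array([ 0.525, -0.137,  0.543]), 'ft_torque': array([-0.009,  0.004, -0.005]), 'opening': np.float64(1.003)}
scene [ 1.142 -0.216  0.46 ] [[415.8, 0.0, 324.3], [0.0, 415.8, 200.3], [0.0, 0.0, 1.0]]
short_objective 0.74 [373.4 171.8] 238 [0.451 0.141 0.02 ]
long_objective 0.82 [263.7 190.8] 484 [ 0.443 -0.095  0.02 ]
eyepiece 0.56 [315.  181.6] 403 [0.445 0.012 0.02 ]
filter_cube 0.85 [417.5 168.8] 414 [0.473 0.235 0.02 ]
dust_cap 0.88 [181.8 215.4] 402 [ 0.473 -0.254  0.02 ]
cup_a 0.97 [324.4 251.3] 724 [ 0.657 -0.044  0.02 ]
cup_a 0.91 [359.2 236.5] 676 [0.642 0.024 0.02 ]
cup_a 0.79 [276.  256.2] 804 [ 0.642 -0.121  0.02 ]
slidebox 0.75 [415.4 220. ] 2243 [0.634 0.136 0.02 ]
dish 0.66 [219.4 268.1] 1146 [ 0.638 -0.209  0.02 ]
top [0.43  0.018 0.766] [[361.9, 0.0, 320.0], [0.0, 361.9, 203.1], [0.0, 0.0, 1.0]]
short_objective 0.6 [250.1 267.1] 206 [0.441 0.142 0.02 ]
long_objective 0.78 [370.8 255.6] 236 [ 0.461 -0.104  0.02 ]
eyepiece 0.69 [318.3 264.2] 218 [0.445 0.004 0.02 ]
eyepiece 0.4 [251.  267.2] 226 [0.441 0.14  0.02 ]
filter_cube 0.73 [206.9 254.7] 430 [0.468 0.23  0.02 ]
dust_cap 0.95 [440.3 262.8] 405 [ 0.444 -0.246  0.02 ]
cup_a 0.7 [336.2 177.6] 620 [ 0.626 -0.037  0.02 ]
cup_a 0.69 [371.8 181.4] 527 [ 0.617 -0.112  0.02 ]
cup_a 0.56 [304.1 178.8] 590 [0.624 0.032 0.02 ]
slidebox 0.74 [253.3 177.8] 1841 [0.628 0.139 0.02 ]
dish 0.96 [417.5 172.8] 652 [ 0.635 -0.212  0.02 ]
```

```bash
python3 - <<'E'
import cv2
for n,(a,b,c,d) in {'scene':(130,330,130,450),'top':(120,310,170,490)}.items():
    i=cv2.imread(f'pics/{n}1.png')[a:b,c:d]; cv2.imwrite(f'pics/{n}1c.png',cv2.resize(i,None,fx=2.5,fy=2.5,interpolation=cv2.INTER_CUBIC))
E
```

```text
(no output)
```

View pics/scene1c.png

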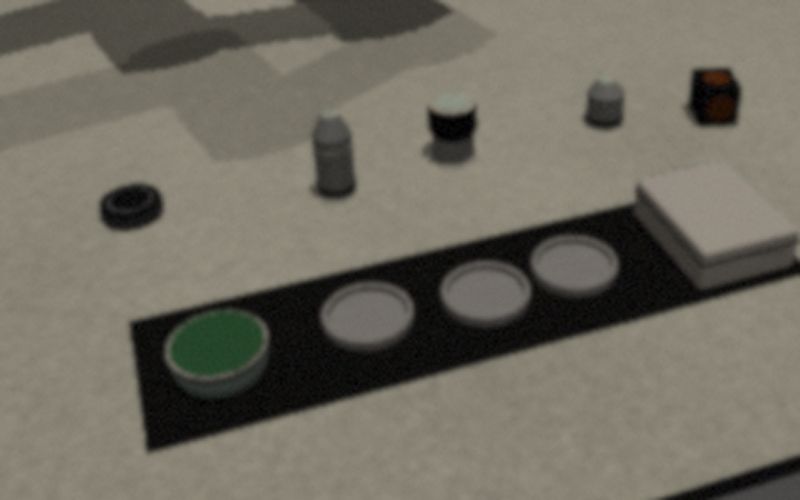

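View pics/top1c.png

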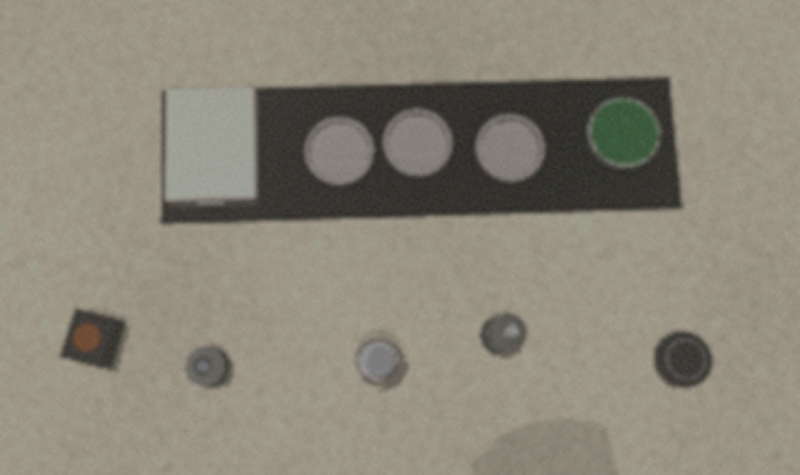

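```bash
python3 - <<'E'
from h import *
d=get_image('wrist'); save(d,'w1.png'); print(np.round(d['K'],1).tolist(), np.round(d['T_tool_cam'],3).tolist())
E
```

```text
[[292.5, 0.0, 321.1], [0.0, 292.5, 197.2], [0.0, 0.0, 1.0]] [[-0.0, -0.953, -0.304, 0.077], [1.0, -0.0, -0.0, 0.0], [0.0, -0.304, 0.953, -0.142], [0.0, 0.0, 0.0, 1.0]]
```

arm_command(travel=[[25, 40, 12], [25, 40, 12], [25, 40, 12], [25, 40, 12], [25, 40, 12], [25, 40, 12], [25, 40, 12], [25, 40, 12]], turn=[[0, 0, 8.4], [0, 0, 8.4], [0, 0, 8.4], [0, 0, 8.4], [0, 0, 8.4], [0, 0, 8.4], [0, 0, 8.4], [0, 0, 8.4]])

```text
time: 1.95
ee_pos: [0.4127, -0.1861, 0.3279]
orientation: [0.0, 0.706, 0.708, 0.0]
ft_force: [0.1, -0.5, 1.4]
opening: 0.998
```

```bash
cat >> h.py <<'E'
from scipy.spatial.transform import Rotation as Rn
def wrist():
    o=get_obs(); d=get_image('wrist'); T=np.array(d['T_tool_cam']); q=o['orientation']
    Rw=Rn.from_quat([q[1],q[2],q[3],q[0]]).as_matrix()
    Rc=Rw@T[:3,:3]; c=np.array(o['ee_pos'])+Rw@T[:3,3]
    d['R']=Rc.T; d['t']=-Rc.T@c; return d
H=dict(short_objective=.02,long_objective=.034,eyepiece=.024,filter_cube=.018,dust_cap=.0065,cup_a=.008,slidebox=.034,dish=.012)
def locate(d,names=H):
    for x in names:
        for r in trace(x,d)[:4]:
            if r['p']>.3: print(x,round(r['p'],2),np.round(r['uv'],1),r['region'].sum(), np.round(ray(d,r['uv'],H[x]),4)[:2])
E
python3 - <<'E'
from h import *
for n in ['wrist','top','scene']:
    d=wrist() if n=='wrist' else get_image(n); print(n); save(d,n+'2.png'); locate(d)
E
```

```text
wrist
long_objective 0.67 [358.2  99.4] 460 [ 0.4645 -0.1028]
eyepiece 0.57 [344.8  22.2] 716 [ 0.4437 -0.0043]
dust_cap 0.9 [337.7 195.6] 657 [ 0.44   -0.2541]
cup_a 0.96 [471.8  56.7] 1576 [ 0.6287 -0.0439]
cup_a 0.84 [461.4 111.4] 1252 [ 0.6249 -0.1194]
cup_a 0.76 [478.9   6.7] 833 [0.6285 0.0186]
dish 0.57 [462.7 173.4] 1241 [ 0.6393 -0.2147]
top
short_objective 0.77 [250.5 269.6] 241 [0.4364 0.1414]
long_objective 0.57 [371.6 254.7] 223 [ 0.4619 -0.1031]
eyepiece 0.48 [317.2 263.7] 203 [0.446  0.0065]
filter_cube 0.55 [204.1 256.2] 406 [0.4647 0.2363]
dust_cap 0.72 [442.6 264.3] 417 [ 0.4411 -0.2554]
cup_a 0.85 [335.8 180.2] 631 [ 0.6238 -0.0365]
cup_a 0.84 [305.8 178.7] 616 [0.6278 0.0283]
cup_a 0.73 [372.  176.3] 597 [ 0.6317 -0.1154]
cup_a 0.58 [443.2 263.9] 407 [ 0.4418 -0.2562]
slidebox 0.8 [252.7 179.5] 1764 [0.6204 0.1382]
slidebox 0.61 [207.5 256.7] 443 [0.4629 0.2248]
dish 0.62 [419.7 172.8] 629 [ 0.6374 -0.219 ]
scene
short_objective 0.76 [374.1 172.9] 297 [0.4559 0.1406]
long_objective 0.93 [263. 192.] 494 [ 0.4689 -0.101 ]
eyepiece 0.71 [310.1 182.4] 456 [ 0.4512 -0.0006]
eyepiece 0.33 [182.5 213.3] 405 [ 0.4723 -0.252 ]
filter_cube 0.94 [416.3 171.5] 461 [0.4792 0.229 ]
dust_cap 0.87 [182.1 216.7] 377 [ 0.4566 -0.255 ]
cup_a 0.89 [359.8 235.1] 701 [0.6253 0.0328]
cup_a 0.87 [276.7 256.4] 783 [ 0.629  -0.1172]
cup_a 0.6 [327.9 252.4] 743 [ 0.6489 -0.0352]
slidebox 0.83 [413.7 219.7] 2190 [0.6485 0.1228]
dish 0.76 [217.9 269.6] 1082 [ 0.6315 -0.212 ]
```

arm_command(travel=[[10, 17, -28], [10, 17, -28], [10, 17, -28], [10, 16, -28], [10, 16, -28], [0, 0, -18], [0, 0, 0], [0, 0, 0]], turn=[[0, 0, 0], [0, 0, 0], [0, 0, 0], [0, 0, 0], [0, 0, 0], [0, 0, 0], [0, 0, 0], [0, 0, 0]])

```text
time: 4.3
ee_pos: [0.4625, -0.1048, 0.17]
orientation: [0.0, 0.708, 0.706, 0.0]
ft_force: [-0.2, 0.2, 0.3]
opening: 1.001
```

```bash
cat >> h.py <<'E'
from scipy.optimize import least_squares
def cyl(p): # list of (r,z)
    a=np.linspace(0,2*np.pi,48,endpoint=False)
    return np.vstack([np.c_[r*np.cos(a),r*np.sin(a),0*a+z] for r,z in p])
box=lambda x,y,h:np.array([[i*x/2,j*y/2,k] for i in(-1,1) for j in(-1,1) for k in(0,h)])
M=dict(short_objective=cyl([(.016,0),(.016,.029),(.006,.04)]),long_objective=cyl([(.015,0),(.015,.052),(.006,.068)]),
 eyepiece=cyl([(.017,0),(.02,.024),(.02,.048)]),filter_cube=box(.04,.034,.036),dust_cap=cyl([(.023,0),(.023,.013)]),
 cup_a=cyl([(.03,0),(.03,.008)])+[0,0,.002],slidebox=box(.098,.076,.032)+[0,0,.002],dish=cyl([(.031,0),(.031,.019)])+[0,0,.002])
def mask(d,P):
    K=np.array(d['K']);C=P@np.array(d['R']).T+np.array(d['t']); uv=(C[:,:2]/C[:,2:])@K[:2,:2].T+K[:2,2]
    h=cv2.convexHull((uv*16).astype(np.int32)); m=np.zeros((400,640),np.uint8); cv2.fillConvexPoly(m,h,1,shift=4); return m>0
def fit(d,name,z0=0.,pmin=.35,yaw=False):
    """position whose projected model best overlaps the traced region"""
    from scipy.optimize import minimize
    out=[]
    for r in trace(name,d)[:3]:
        if r['p']<pmin: continue
        g=r['region'].astype(np.uint8); n,l,s,_=cv2.connectedComponentsWithStats(g); g=l==1+np.argmax(s[1:,4])
        gb=cv2.GaussianBlur(g.astype(np.float32),(0,0),1.5)
        def cost(p):
            a=p[2]*.01*100 if yaw else 0; P=M[name]@Rn.from_euler('z',a).as_matrix().T+[p[0],p[1],z0]
            return ((cv2.GaussianBlur(mask(d,P).astype(np.float32),(0,0),1.5)-gb)**2).sum()
        p0=ray(d,r['uv'],H[name]+z0)[:2]; best=None
        for y0 in ([-.3,-.1,.1,.3] if yaw else [0]):
            x0=np.r_[p0,y0]; S=np.vstack([x0,x0+[.006,0,0],x0+[0,.006,0],x0+[0,0,.1]]) if yaw else np.vstack([p0,p0+[.006,0],p0+[0,.006]])
            q=minimize(cost,S[0],method='Nelder-Mead',options=dict(initial_simplex=S,xatol=1e-4,fatol=.1))
            if best is None or q.fun<best.fun: best=q
        out.append(best.x); print(name,'p',round(r['p'],2),'uv',np.round(r['uv'],0),'xy',np.round(best.x,4),'misfit',round(best.fun/g.sum(),2),g.sum())
    return out
E
python3 - <<'E'
from h import *
print(np.round(get_obs()['ee_pos'],4)); d=wrist(); save(d,'w3.png')
for n in ['long_objective','cup_a','dust_cap','eyepiece','dish']: fit(d,n)
d=get_image('top')
for n in ['long_objective','cup_a','dust_cap','eyepiece','short_objective']: fit(d,n)
for n in ['filter_cube','slidebox']: fit(d,n,yaw=True)
E
```

```text
[ 0.4625 -0.1048  0.17  ]
cup_a p 0.85 uv [496.  36.] xy [0.6254 0.0289] misfit 0.01 3830
cup_a p 0.83 uv [490. 115.] xy [ 0.6318 -0.0387] misfit 0.02 2977
cup_a p 0.8 uv [469. 190.] xy [ 0.6261 -0.1191] misfit 0.01 2409
dust_cap p 0.63 uv [305. 296.] xy [ 0.4439 -0.2561] misfit 0.02 1107
eyepiece p 0.8 uv [302.  76.] xy [ 0.4482 -0.0057] misfit 0.45 1224
dish p 0.73 uv [474. 268.] xy [ 0.6372 -0.2166] misfit 0.21 1962
long_objective p 0.81 uv [370. 253.] xy [ 0.464  -0.1007] misfit 0.09 190
cup_a p 0.97 uv [337. 181.] xy [ 0.6306 -0.0383] misfit 0.03 566
cup_a p 0.73 uv [370. 178.] xy [ 0.6256 -0.1187] misfit 0.06 528
cup_a p 0.56 uv [304. 181.] xy [0.6245 0.0309] misfit 0.02 572
eyepiece p 0.68 uv [318. 263.] xy [0.4429 0.0014] misfit 0.14 245
short_objective p 0.72 uv [252. 268.] xy [0.4422 0.1379] misfit 0.01 237
filter_cube p 0.82 uv [207. 256.] xy [ 0.4663  0.2298 -0.2485] misfit 0.02 423
slidebox p 0.82 uv [253. 178.] xy [ 0.6253  0.1383 -0.0063] misfit 0.01 1810
slidebox p 0.56 uv [370. 256.] xy [ 0.4979 -0.0945 -0.451 ] misfit 7.27 213
```

View pics/w3.png

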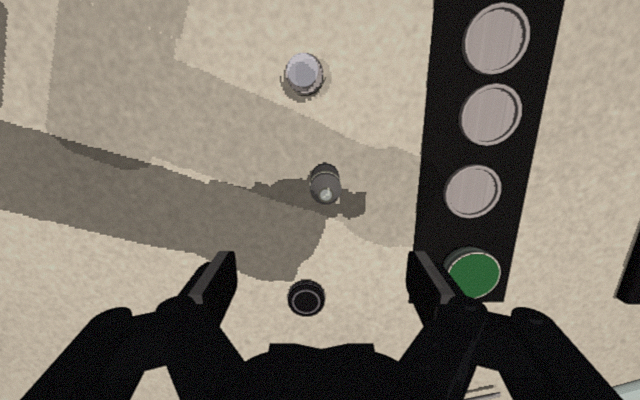

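```bash
python3 - <<'E'
from h import *
d=wrist()
for p in [(.464,-.1007),(.463,-.104)]: print(p,np.round(proj(d,[*p,.068]),1),[np.round(proj(d,[p[0]+a,p[1]+b,.0]),1) for a,b in [(0,.015),(.015,0),(-.015,0)]])
i=d['image'][140:230,270:380]; cv2.imwrite('pics/w3c.png',cv2.cvtColor(cv2.resize(i,None,fx=6,fy=6,interpolation=cv2.INTER_CUBIC),cv2.COLOR_RGB2BGR))
E
```

```text
(0.464, -0.1007) [324.3 192.7] [array([323.6, 161. ]), array([337.3, 174.6]), array([309.8, 174.7])]
(0.463, -0.104) [323.1 196.3] [array([322.7, 164. ]), array([336.4, 177.5]), array([309. , 177.6])]
```

View pics/w3c.png

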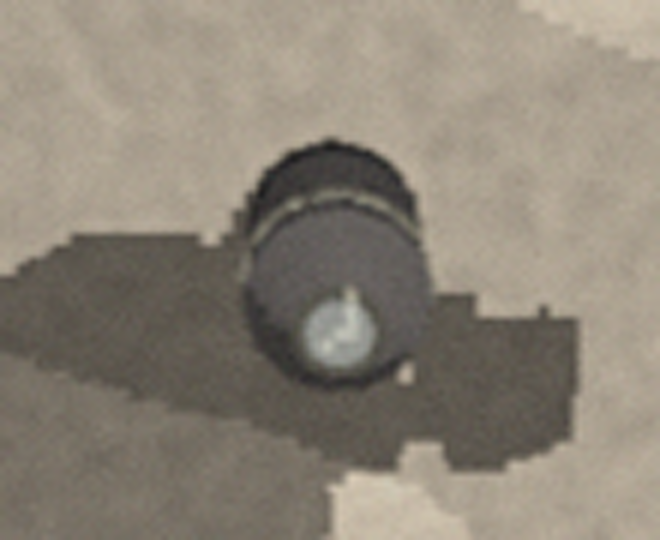

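arm_command(travel=[[3, 1, -10], [0.5, 0.5, -30], [0, 0, -30], [0, 0, -30], [0, 0, -30], [0, 0, -17], [0, 0, -5], [0, 0, 0]], turn=[[0, 0, 0], [0, 0, 0], [0, 0, 0], [0, 0, 0], [0, 0, 0], [0, 0, 0], [0, 0, 0], [0, 0, 0]])

```text
time: 6.05
ee_pos: [0.4655, -0.1029, 0.017]
orientation: [-0.0, 0.708, 0.706, -0.0]
ft_force: [-0.6, 0.8, 0.6]
opening: 0.998
```

arm_command(travel=[[0, 0, 0], [0, 0, 0], [0, 0, 0], [0, 0, 0], [0, 0, 0], [0, 0, 0], [0, 0, 0], [0, 0, 0]], turn=[[0, 0, 0], [0, 0, 0], [0, 0, 0], [0, 0, 0], [0, 0, 0], [0, 0, 0], [0, 0, 0], [0, 0, 0]], fingers=0)

```text
time: 7.05
ee_pos: [0.466, -0.1031, 0.0179]
orientation: [0.0, 0.708, 0.706, 0.0]
ft_force: [-1.6, 0.9, 5.7]
opening: 0.335
```

arm_command(travel=[[0, 0, 20], [0, 0, 20], [20, -2, 10], [35, -4, 0], [45, -4, 0], [40, -4, 0], [20, -2, 0], [0, 0, 0]], turn=[[0, 0, 0], [0, 0, 0], [0, 0, 0], [0, 0, 0], [0, 0, 0], [0, 0, 0], [0, 0, 0], [0, 0, 0]])

```text
time: 8.05
ee_pos: [0.6264, -0.1191, 0.0667]
orientation: [0.0, 0.708, 0.706, 0.0]
ft_force: [-0.8, 0.8, -1.9]
opening: 0.33
```

```bash
python3 - <<'E'
from h import *
print(np.round(get_obs()['ee_pos'],4),get_obs()['ft_force']); d=wrist(); save(d,'w4.png')
for n in ['cup_a','long_objective']: fit(d,n)
fit(d,'long_objective',z0=.05)
E
```

```text
[ 0.6264 -0.1191  0.0667] [-0.79235782  0.82619063 -1.88978661]
cup_a p 0.89 uv [319.  12.] xy [0.6255 0.0298] misfit 0.0 2387
cup_a p 0.78 uv [319. 204.] xy [ 0.6261 -0.1184] misfit 0.42 3468
cup_a p 0.69 uv [328. 100.] xy [ 0.6321 -0.0391] misfit 0.01 6913
long_objective p 0.66 uv [318. 273.] xy [ 0.6247 -0.1502] misfit 0.36 5718
long_objective p 0.66 uv [318. 273.] xy [ 0.6257 -0.1176] misfit 0.03 5718
```

View pics/w4.png

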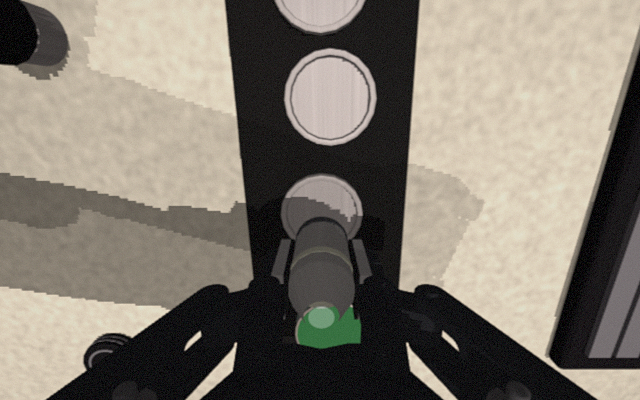

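arm_command(travel=[[0, 0, -10], [0, 0, -15], [0, 0, -10], [0, 0, -5], [0, 0, -2], [0, 0, -1.5], [0, 0, -0.5], [0, 0, 0]], turn=[[0, 0, 0], [0, 0, 0], [0, 0, 0], [0, 0, 0], [0, 0, 0], [0, 0, 0], [0, 0, 0], [0, 0, 0]])

```text
time: 9.25
ee_pos: [0.6258, -0.119, 0.0235]
orientation: [0.0, 0.708, 0.706, 0.0]
ft_force: [0.1, 0.8, -1.4]
opening: 0.331
```

arm_command(travel=[[0, 0, -0.3], [0, 0, -0.3], [0, 0, -0.4], [0, 0, 0], [0, 0, 0], [0, 0, 0], [0, 0, 0], [0, 0, 0]], turn=[[0, 0, 0], [0, 0, 0], [0, 0, 0], [0, 0, 0], [0, 0, 0], [0, 0, 0], [0, 0, 0], [0, 0, 0]])

```text
time: 10.25
ee_pos: [0.6257, -0.119, 0.023]
orientation: [0.0, 0.708, 0.706, 0.0]
ft_force: [-1.7, 0.1, 5.9]
opening: 0.329
```

arm_command(travel=[[0, 0, 0], [0, 0, 0], [0, 0, 0], [0, 0, 0], [0, 0, 5], [0, 0, 20], [0, 0, 35], [0, 0, 35]], turn=[[0, 0, 0], [0, 0, 0], [0, 0, 0], [0, 0, 0], [0, 0, 0], [0, 0, 0], [0, 0, 0], [0, 0, 0]], fingers=0.85)

```text
time: 11.25
ee_pos: [0.6254, -0.119, 0.1184]
orientation: [-0.0, 0.708, 0.706, -0.0]
ft_force: [0.6, -0.9, -0.1]
opening: 0.85
```

arm_command(travel=[[-20, 25, 10], [-27, 38, 10], [-30, 42, 0], [-30, 42, 0], [-30, 42, 0], [-27, 38, 0], [-15, 20, 0], [-5, 10, 0]], turn=[[0, 0, 0], [0, 0, 0], [0, 0, 0], [0, 0, 0], [0, 0, 0], [0, 0, 0], [0, 0, 0], [0, 0, 0]])

```text
time: 12.25
ee_pos: [0.4408, 0.139, 0.1377]
orientation: [0.0, 0.707, 0.707, 0.0]
ft_force: [0.1, -0.5, -0.6]
opening: 0.854
```

```bash
python3 - <<'E'
from h import *
print(np.round(get_obs()['ee_pos'],4),get_obs()['opening']); d=wrist(); save(d,'w5.png')
for n in ['short_objective','eyepiece','cup_a']: fit(d,n)
for n in ['slidebox','filter_cube']: fit(d,n,yaw=True)
d=get_image('top'); save(d,'top5.png'); fit(d,'long_objective',z0=.005)
E
```

```text
[0.4408 0.139  0.1377] 0.854210446186613
short_objective p 0.61 uv [324. 191.] xy [0.4431 0.1384] misfit 0.03 1072
eyepiece p 0.74 uv [327. 319.] xy [0.4469 0.0056] misfit 0.25 1470
cup_a p 0.92 uv [462. 381.] xy [ 0.6232 -0.1232] misfit 0.79 704
cup_a p 0.71 uv [489. 280.] xy [0.6249 0.0304] misfit 0.12 2047
slidebox p 0.75 uv [525. 193.] xy [ 0.6268  0.1367 -0.002 ] misfit 0.02 10590
filter_cube p 0.78 uv [355.  88.] xy [ 0.467   0.2304 -0.2868] misfit 0.01 2367
long_objective p 0.61 uv [376. 178.] xy [ 0.6241 -0.1175] misfit 0.03 248
```

View pics/w5.png

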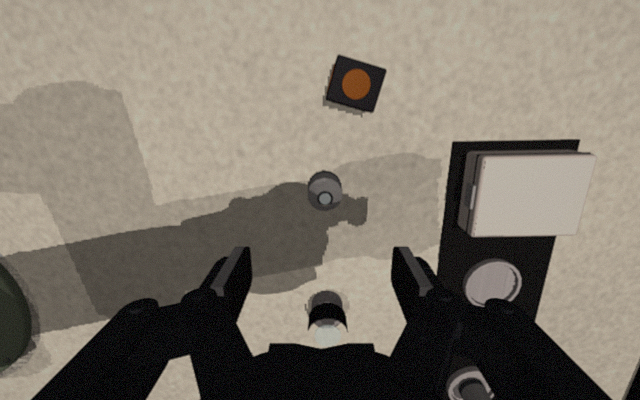

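arm_command(travel=[[2, -0.5, -15], [0, 0, -25], [0, 0, -25], [0, 0, -25], [0, 0, -20], [0, 0, -13], [0, 0, -7], [0, 0, 0]], turn=[[0, 0, 0], [0, 0, 0], [0, 0, 0], [0, 0, 0], [0, 0, 0], [0, 0, 0], [0, 0, 0], [0, 0, 0]])

```text
time: 13.65
ee_pos: [0.4434, 0.1374, 0.007]
orientation: [-0.0, 0.708, 0.706, -0.0]
ft_force: [0.6, -0.2, 0.3]
opening: 0.85
```

arm_command(travel=[[0, 0, 0], [0, 0, 0], [0, 0, 0], [0, 0, 0], [0, 0, 0], [0, 0, 0], [0, 0, 0], [0, 0, 0]], turn=[[0, 0, 0], [0, 0, 0], [0, 0, 0], [0, 0, 0], [0, 0, 0], [0, 0, 0], [0, 0, 0], [0, 0, 0]], fingers=0)

```text
time: 14.65
ee_pos: [0.4441, 0.1376, 0.0081]
orientation: [0.0, 0.708, 0.706, 0.001]
ft_force: [-1.1, -1.0, 6.1]
opening: 0.35
```

arm_command(travel=[[0, 0, 20], [5, -4, 20], [25, -15, 20], [40, -24, 0], [45, -26, 0], [40, -23, 0], [20, -12, 0], [6.5, -3.5, 0]], turn=[[0, 0, 0], [0, 0, 0], [0, 0, 0], [0, 0, 0], [0, 0, 0], [0, 0, 0], [0, 0, 0], [0, 0, 0]])

```text
time: 15.65
ee_pos: [0.6259, 0.0291, 0.0671]
orientation: [0.0, 0.708, 0.706, 0.0]
ft_force: [-0.4, 0.7, -1.1]
opening: 0.35
```

```bash
python3 - <<'E'
from h import *
o=get_obs();print(np.round(o['ee_pos'],4),o['ft_force']); d=wrist(); save(d,'w6.png')
fit(d,'cup_a'); fit(d,'short_objective',z0=.06)
E
```

```text
[0.6259 0.0291 0.0671] [-0.44760218  0.70357008 -1.08209982]
cup_a p 0.68 uv [323. 202.] xy [0.6254 0.0304] misfit 0.33 3745
cup_a p 0.66 uv [321. 343.] xy [ 0.6259 -0.1166] misfit 10.27 276
cup_a p 0.65 uv [327. 312.] xy [ 0.6271 -0.063 ] misfit 1.73 1321
short_objective p 0.96 uv [322. 261.] xy [0.6253 0.0309] misfit 0.07 3954
```

arm_command(travel=[[0, 0, -12], [0, 0, -17], [0, 0, -14], [0, 0, -7], [0, 0, -3], [0, 0, -1.3], [0, 0, -0.4], [0, 0, -0.4]], turn=[[0, 0, 0], [0, 0, 0], [0, 0, 0], [0, 0, 0], [0, 0, 0], [0, 0, 0], [0, 0, 0], [0, 0, 0]])

```text
time: 16.8
ee_pos: [0.625, 0.03, 0.0132]
orientation: [0.0, 0.708, 0.706, 0.0]
ft_force: [-4.9, 0.9, 8.6]
opening: 0.349
```

arm_command(travel=[[0, 0, 0], [0, 0, 0], [0, 0, 0], [0, 0, 0], [0, 0, 10], [0, 0, 25], [0, 0, 35], [0, 0, 35]], turn=[[0, 0, 0], [0, 0, 0], [0, 0, 0], [0, 0, 0], [0, 0, 0], [0, 0, 0], [0, 0, 0], [0, 0, 0]], fingers=0.85)

```text
time: 17.8
ee_pos: [0.6251, 0.03, 0.1188]
orientation: [0.0, 0.708, 0.706, 0.0]
ft_force: [0.3, -0.5, 0.1]
opening: 0.847
```

arm_command(travel=[[-10, -2, 10], [-25, -4, 10], [-35, -5, 5], [-40, -6, 0], [-35, -5, 0], [-25, -3, 0], [-10, -1, 0], [0, 0, 0]], turn=[[0, 0, 0], [0, 0, 0], [0, 0, 0], [0, 0, 0], [0, 0, 0], [0, 0, 0], [0, 0, 0], [0, 0, 0]])

```text
time: 18.8
ee_pos: [0.4448, 0.004, 0.1422]
orientation: [0.0, 0.708, 0.706, 0.0]
ft_force: [-0.1, -0.0, 0.5]
opening: 0.85
```

```bash
python3 - <<'E'
from h import *
o=get_obs();print(np.round(o['ee_pos'],4),o['ft_force']); d=wrist(); save(d,'w7.png')
fit(d,'eyepiece'); fit(d,'cup_a'); fit(d,'short_objective',z0=.005)
p=(.445,.004)
for z in (.024,.048): print(z,[np.round(proj(d,[p[0]+a,p[1]+b,z]),1) for a,b in [(0,0),(.02,0),(-.02,0),(0,.02),(0,-.02)]])
i=d['image'][130:260,240:400]; cv2.imwrite('pics/w7c.png',cv2.cvtColor(cv2.resize(i,None,fx=4,fy=4,interpolation=cv2.INTER_CUBIC),cv2.COLOR_RGB2BGR))
d=get_image('top');  fit(d,'short_objective',z0=.005); fit(d,'long_objective',z0=.005)
E
```

```text
[0.4448 0.004  0.1422] [-0.14293794 -0.04233513  0.53078295]
eyepiece p 0.95 uv [322. 199.] xy [0.4466 0.0037] misfit 0.3 1370
cup_a p 0.97 uv [497. 151.] xy [0.6248 0.0291] misfit 0.93 1661
cup_a p 0.65 uv [504. 227.] xy [ 0.6315 -0.0387] misfit 0.02 2655
cup_a p 0.6 uv [483. 280.] xy [ 0.627  -0.1174] misfit 1.48 835
0.024 [array([322.1, 191.3]), array([343.7, 191.3]), array([300.6, 191.4]), array([322.1, 170.2]), array([322.2, 211.5])]
0.048 [array([322.3, 199.4]), array([345.8, 199.3]), array([298.7, 199.4]), array([322.2, 176.5]), array([322.3, 221.2])]
```

View pics/w7c.png

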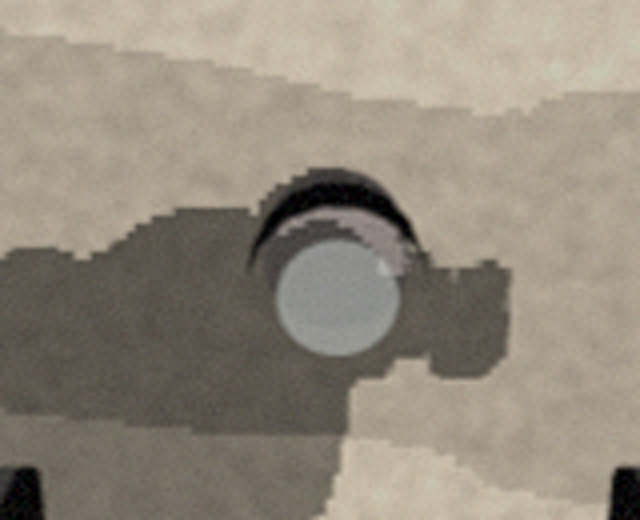

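arm_command(travel=[[1.5, -4.5, -15], [0, 0, -25], [0, 0, -25], [0, 0, -25], [0, 0, -20], [0, 0, -12], [0, 0, -5], [0, 0, 0]], turn=[[0, 0, 0], [0, 0, 0], [0, 0, 0], [0, 0, 0], [0, 0, 0], [0, 0, 0], [0, 0, 0], [0, 0, 0]])

```text
time: 20.15
ee_pos: [0.4467, -0.0005, 0.0152]
orientation: [-0.0, 0.708, 0.706, -0.0]
ft_force: [0.4, -0.4, 1.2]
opening: 0.848
```

arm_command(travel=[[0, 0, 0], [0, 0, 0], [0, 0, 0], [0, 0, 0], [0, 0, 0], [0, 0, 0], [0, 0, 0], [0, 0, 0]], turn=[[0, 0, 0], [0, 0, 0], [0, 0, 0], [0, 0, 0], [0, 0, 0], [0, 0, 0], [0, 0, 0], [0, 0, 0]], fingers=0)

```text
time: 21.15
ee_pos: [0.447, -0.0006, 0.016]
orientation: [0.001, 0.708, 0.706, 0.0]
ft_force: [-0.9, 0.4, 5.7]
opening: 0.452
```

arm_command(travel=[[0, 0, 20], [5, -2, 20], [25, -6, 20], [40, -8, 0], [45, -9, 0], [40, -8, 0], [20, -4, 0], [10, -1, 0]], turn=[[0, 0, 0], [0, 0, 0], [0, 0, 0], [0, 0, 0], [0, 0, 0], [0, 0, 0], [0, 0, 0], [0, 0, 0]])

```text
time: 22.15
ee_pos: [0.6322, -0.0387, 0.075]
orientation: [-0.0, 0.708, 0.706, -0.0]
ft_force: [0.4, 0.7, -1.9]
opening: 0.451
```

```bash
python3 - <<'E'
from h import *
o=get_obs();print(np.round(o['ee_pos'],4),o['ft_force']); d=wrist(); save(d,'w8.png')
fit(d,'cup_a'); fit(d,'eyepiece',z0=.061)
E
```

```text
[ 0.6322 -0.0387  0.075 ] [ 0.43918313  0.74757959 -1.85040155]
cup_a p 0.93 uv [335. 115.] xy [0.6253 0.0293] misfit 0.49 4049
cup_a p 0.74 uv [322. 203.] xy [ 0.6321 -0.0377] misfit 0.44 3194
cup_a p 0.7 uv [286. 304.] xy [ 0.6042 -0.1286] misfit 6.76 447
eyepiece p 0.74 uv [320. 264.] xy [ 0.6319 -0.0338] misfit 0.38 5563
```

View pics/w8.png

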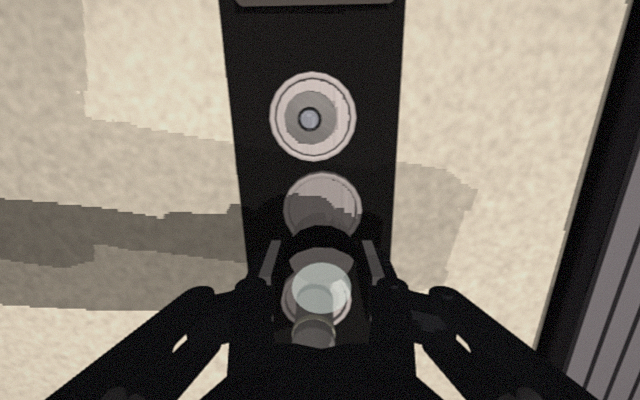

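```bash
python3 - <<'E'
from h import *
d=wrist(); print(ray(d,(321.5,287.5),.107)); 
E
```

```text
[ 0.63021833 -0.03759169  0.107     ]
```

arm_command(travel=[[0, 0, -12], [0, 0, -17], [0, 0, -14], [0, 0, -7], [0, 0, -3], [0, 0, -1], [0, 0, 0], [0, 0, 0]], turn=[[0, 0, 0], [0, 0, 0], [0, 0, 0], [0, 0, 0], [0, 0, 0], [0, 0, 0], [0, 0, 0], [0, 0, 0]])

```text
time: 23.35
ee_pos: [0.6319, -0.0385, 0.0217]
orientation: [0.0, 0.708, 0.706, 0.0]
ft_force: [-1.3, 0.4, -1.8]
opening: 0.454
```

arm_command(travel=[[0, 0, -0.3], [0, 0, -0.3], [0, 0, -0.3], [0, 0, -0.2], [0, 0, 0], [0, 0, 0], [0, 0, 0], [0, 0, 0]], turn=[[0, 0, 0], [0, 0, 0], [0, 0, 0], [0, 0, 0], [0, 0, 0], [0, 0, 0], [0, 0, 0], [0, 0, 0]])

```text
time: 24.35
ee_pos: [0.6318, -0.0385, 0.0211]
orientation: [0.0, 0.708, 0.706, 0.0]
ft_force: [-1.8, -0.0, 6.1]
opening: 0.452
```

arm_command(travel=[[0, 0, 0], [0, 0, 0], [0, 0, 0], [0, 0, 0], [0, 0, 10], [0, 0, 25], [0, 0, 35], [0, 0, 35]], turn=[[0, 0, 0], [0, 0, 0], [0, 0, 0], [0, 0, 0], [0, 0, 0], [0, 0, 0], [0, 0, 0], [0, 0, 0]], fingers=0.85)

```text
time: 25.35
ee_pos: [0.6316, -0.0385, 0.1267]
orientation: [0.0, 0.708, 0.706, 0.0]
ft_force: [0.2, 1.1, 0.2]
opening: 0.85
```

arm_command(travel=[[-15, 22, 10], [-25, 41, 0], [-28, 46, 0], [-28, 46, 0], [-28, 46, 0], [-23, 38, 0], [-13, 22, 0], [-5, 8, 0]], turn=[[0, 0, 0], [0, 0, -3], [0, 0, -4], [0, 0, -4], [0, 0, -4], [0, 0, 0], [0, 0, 0], [0, 0, 0]])

```text
time: 26.35
ee_pos: [0.4641, 0.2319, 0.1347]
orientation: [-0.0, 0.793, 0.609, -0.001]
ft_force: [0.4, 0.5, -0.1]
opening: 0.849
```

```bash
python3 - <<'E'
from h import *
o=get_obs();print(np.round(o['ee_pos'],4),o['ft_force'],o['orientation']); d=wrist(); save(d,'w9.png')
fit(d,'filter_cube',yaw=True);fit(d,'slidebox',yaw=True)
d=get_image('top'); save(d,'top9.png'); fit(d,'short_objective',z0=.005); fit(d,'long_objective',z0=.005); fit(d,'eyepiece',z0=.005);fit(d,'filter_cube',yaw=True)
E
```

```text
[0.4641 0.2319 0.1347] [ 0.43062693  0.45744793 -0.06218134] [-3.37956448e-04  7.93077174e-01  6.09120637e-01 -7.28635941e-04]
filter_cube p 0.59 uv [326. 193.] xy [ 0.4676  0.2304 -0.2558] misfit 0.02 2005
slidebox p 0.72 uv [512. 240.] xy [ 0.6273  0.1355 -0.0033] misfit 0.03 9847
short_objective p 0.68 uv [302. 178.] xy [0.6231 0.0322] misfit 0.01 221
long_objective p 0.6 uv [376. 175.] xy [ 0.6246 -0.1173] misfit 0.01 264
eyepiece p 0.49 uv [334. 175.] xy [ 0.6256 -0.0355] misfit 0.1 284
filter_cube p 0.57 uv [207. 257.] xy [ 0.4657  0.2317 -0.2393] misfit 0.02 425
```

arm_command(travel=[[3.5, -1.5, -15], [0, 0, -25], [0, 0, -25], [0, 0, -25], [0, 0, -20], [0, 0, -13], [0, 0, -8], [0, 0, 0]], turn=[[0, 0, 0], [0, 0, 0], [0, 0, 0], [0, 0, 0], [0, 0, 0], [0, 0, 0], [0, 0, 0], [0, 0, 0]])

```text
time: 27.75
ee_pos: [0.4699, 0.2288, 0.0037]
orientation: [-0.0, 0.794, 0.608, -0.0]
ft_force: [0.9, -0.2, -0.5]
opening: 0.845
```

arm_command(travel=[[0, 0, 0], [0, 0, 0], [0, 0, 0], [0, 0, 0], [0, 0, 0], [0, 0, 0], [0, 0, 0], [0, 0, 0]], turn=[[0, 0, 0], [0, 0, 0], [0, 0, 0], [0, 0, 0], [0, 0, 0], [0, 0, 0], [0, 0, 0], [0, 0, 0]], fingers=0)

```text
time: 28.75
ee_pos: [0.4708, 0.2293, 0.0049]
orientation: [0.0, 0.794, 0.608, 0.001]
ft_force: [-0.7, -0.2, 5.4]
opening: 0.461
```

arm_command(travel=[[0, 0, 25], [0, 0, 25], [20, -12, 25], [36, -21, 0], [40, -24, 0], [36, -21, 0], [18, -11, 0], [6, -4, 0]], turn=[[0, 0, 0], [0, 0, 0], [0, 0, 4], [0, 0, 4], [0, 0, 4], [0, 0, 2.9], [0, 0, 0], [0, 0, 0]])

```text
time: 29.75
ee_pos: [0.6268, 0.1351, 0.0787]
orientation: [-0.0, 0.709, 0.705, -0.0]
ft_force: [-0.7, -1.0, -0.9]
opening: 0.457
```

arm_command(travel=[[0, 0, -5], [0, 0, -5], [0, 0, 0], [0, 0, 0], [0, 0, 0], [0, 0, 0], [0, 0, 0], [0, 0, 0]], turn=[[0, 0, 0], [0, 0, 0], [0, 0, 0], [0, 0, 0], [0, 0, 0], [0, 0, 0], [0, 0, 0], [0, 0, 0]])

```text
time: 30.75
ee_pos: [0.6261, 0.136, 0.0691]
orientation: [0.0, 0.709, 0.706, 0.0]
ft_force: [-0.5, 0.0, -0.3]
opening: 0.461
```

```bash
python3 - <<'E'
from h import *
o=get_obs();print(np.round(o['ee_pos'],4),o['ft_force'],o['orientation']); d=wrist(); save(d,'w10.png')
fit(d,'filter_cube',z0=.065,yaw=True);fit(d,'slidebox',yaw=True)
e=get_image('top'); fit(e,'eyepiece',z0=.005); fit(e,'slidebox',yaw=True)
for x,y in [(-.049,.038),(.049,.038),(-.049,-.038),(.049,-.038)]: print(np.round(proj(d,[.627+x,.1365+y,.034])))
E
```

```text
[0.6261 0.136  0.0691] [-0.49534468  0.03560834 -0.29961151] [1.88888148e-05 7.08508355e-01 7.05702423e-01 3.33943332e-05]
filter_cube p 0.81 uv [321. 270.] xy [ 0.6252  0.137  -0.0058] misfit 0.03 8235
slidebox p 0.57 uv [325. 197.] xy [ 0.627   0.1376 -0.0052] misfit 0.56 10897
slidebox p 0.57 uv [340. 325.] xy [ 0.6889 -0.1141  0.3864] misfit 0.84 441
eyepiece p 0.56 uv [335. 178.] xy [ 0.6254 -0.0355] misfit 0.13 273
slidebox p 0.57 uv [262. 184.] xy [ 0.6251  0.1324 -0.0021] misfit 0.87 915
[244. 170.]
[403. 169.]
[254. 277.]
[394. 277.]
```

View pics/w10.png

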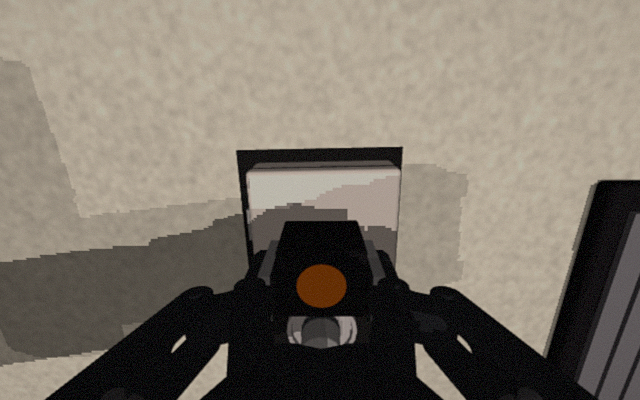

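arm_command(travel=[[1, 0.5, -8], [0.3, 0, -10], [0, 0, -7], [0, 0, -3], [0, 0, -1.3], [0, 0, -0.4], [0, 0, -0.3], [0, 0, 0]], turn=[[0, 0, 0], [0, 0, 0], [0, 0, 0], [0, 0, 0], [0, 0, 0], [0, 0, 0], [0, 0, 0], [0, 0, 0]])

```text
time: 32.05
ee_pos: [0.6275, 0.1365, 0.0393]
orientation: [0.0, 0.708, 0.706, 0.0]
ft_force: [0.2, 0.7, -0.2]
opening: 0.46
```

arm_command(travel=[[0, 0, -0.3], [0, 0, -0.3], [0, 0, -0.3], [0, 0, 0], [0, 0, 0], [0, 0, 0], [0, 0, 0], [0, 0, 0]], turn=[[0, 0, 0], [0, 0, 0], [0, 0, 0], [0, 0, 0], [0, 0, 0], [0, 0, 0], [0, 0, 0], [0, 0, 0]])

```text
time: 33.05
ee_pos: [0.6275, 0.1365, 0.039]
orientation: [0.0, 0.708, 0.706, 0.0]
ft_force: [-1.9, -0.8, 5.5]
opening: 0.457
```

arm_command(travel=[[0, 0, 0], [0, 0, 0], [0, 0, 0], [0, 0, 0], [0, 0, 10], [0, 0, 25], [0, 0, 35], [0, 0, 40]], turn=[[0, 0, 0], [0, 0, 0], [0, 0, 0], [0, 0, 0], [0, 0, 0], [0, 0, 0], [0, 0, 0], [0, 0, 0]], fingers=0.85)

```text
time: 34.05
ee_pos: [0.6271, 0.1364, 0.1495]
orientation: [-0.0, 0.708, 0.706, -0.0]
ft_force: [0.5, -0.3, 0.2]
opening: 0.85
```

arm_command(travel=[[0, -15, 0], [0, -30, 0], [1, -40, 0], [1, -40, 0], [1, -30, 0], [1, -15, 0], [0, -5, 0], [0, 0, 0]], turn=[[0, 0, 0], [0, 0, 0], [0, 0, 0], [0, 0, 0], [0, 0, 0], [0, 0, 0], [0, 0, 0], [0, 0, 0]])

```text
time: 35.05
ee_pos: [0.6312, -0.038, 0.148]
orientation: [-0.0, 0.708, 0.706, 0.0]
ft_force: [0.5, 0.6, -0.6]
opening: 0.852
```

```bash
python3 - <<'E'
from h import *
o=get_obs();print(np.round(o['ee_pos'],4),o['ft_force']); d=wrist(); save(d,'w11.png')
fit(d,'filter_cube',z0=.034,yaw=True);fit(d,'slidebox',yaw=True);fit(d,'eyepiece',z0=.005);fit(d,'short_objective',z0=.005);fit(d,'cup_a')
p=(.6318,-.0385)
print(np.round(proj(d,[*p,.053]),1),[np.round(proj(d,[p[0]+a,p[1]+b,.053]),1) for a,b in [(.02,0),(-.02,0),(0,.02),(0,-.02)]])
cv2.imwrite('pics/w11c.png',cv2.cvtColor(cv2.resize(d['image'][0:300,220:420],None,fx=2,fy=2,interpolation=cv2.INTER_CUBIC),cv2.COLOR_RGB2BGR))
E
```

```text
[ 0.6312 -0.038   0.148 ] [ 0.54578581  0.5985153  -0.58218595]
slidebox p 0.71 uv [313.  17.] xy [0.6276 0.137  0.0163] misfit 0.0 4170
eyepiece p 0.86 uv [324. 193.] xy [ 0.6306 -0.0329] misfit 0.27 1380
cup_a p 0.96 uv [333. 112.] xy [0.6258 0.0288] misfit 0.48 2225
cup_a p 0.82 uv [329. 171.] xy [ 0.6325 -0.0383] misfit 0.96 1361
cup_a p 0.55 uv [319. 244.] xy [ 0.6274 -0.1175] misfit 0.84 1175
[322.7 199.7] [array([346.2, 199.6]), array([299.3, 199.8]), array([322.7, 176.8]), array([322.8, 221.4])]
```

View pics/w11c.png

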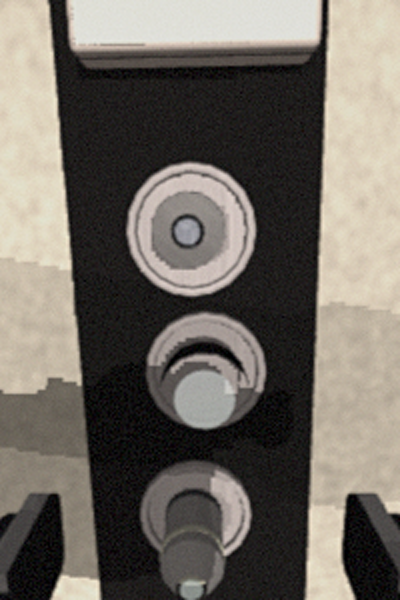

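arm_command(travel=[[-15, -17, 0], [-28, -32, 0], [-33, -39, 0], [-35, -42, 0], [-35, -42, -5], [-27, -30, -10], [-12, -13, -10], [-3, -3, 0]], turn=[[0, 0, 0], [0, 0, 0], [0, 0, 0], [0, 0, 0], [0, 0, 0], [0, 0, 0], [0, 0, 0], [0, 0, 0]])

```text
time: 36.35
ee_pos: [0.4428, -0.2563, 0.1225]
orientation: [-0.001, 0.709, 0.705, 0.0]
ft_force: [0.6, 0.9, -0.7]
opening: 0.846
```

arm_command(travel=[[0, 0, -5], [0, 0, 0], [0, 0, 0], [0, 0, 0], [0, 0, 0], [0, 0, 0], [0, 0, 0], [0, 0, 0]], turn=[[0, 0, 0], [0, 0, 0], [0, 0, 0], [0, 0, 0], [0, 0, 0], [0, 0, 0], [0, 0, 0], [0, 0, 0]], fingers=1)

```text
time: 37.35
ee_pos: [0.4433, -0.2565, 0.1182]
orientation: [-0.0, 0.709, 0.706, 0.0]
ft_force: [0.5, 0.3, 0.4]
opening: 1.0
```

```bash
python3 - <<'E'
from h import *
o=get_obs();print(np.round(o['ee_pos'],4),o['ft_force']); d=wrist(); save(d,'w12.png')
fit(d,'dust_cap');fit(d,'dust_cap')
d=get_image('top'); fit(d,'dust_cap'); fit(d,'filter_cube',z0=.034,yaw=True);fit(d,'slidebox',yaw=True)
for n in ('eyepiece','short_objective','long_objective'): fit(d,n,z0=.005)
E
```

```text
[ 0.4433 -0.2565  0.1182] [0.52246396 0.26658402 0.4470656 ]
dust_cap p 0.89 uv [320. 188.] xy [ 0.443  -0.2554] misfit 0.01 2119
dust_cap p 0.89 uv [320. 188.] xy [ 0.443  -0.2554] misfit 0.01 2119
dust_cap p 0.9 uv [443. 263.] xy [ 0.4419 -0.2542] misfit 0.01 424
filter_cube p 0.96 uv [253. 173.] xy [0.6266 0.1382 0.0665] misfit 0.03 425
slidebox p 0.59 uv [258. 185.] xy [0.6273 0.1367 0.0043] misfit 0.3 1334
eyepiece p 0.51 uv [337. 178.] xy [ 0.6254 -0.0355] misfit 0.22 245
short_objective p 0.64 uv [260. 186.] xy [0.5938 0.1191] misfit 0.62 1242
short_objective p 0.48 uv [303. 179.] xy [0.6222 0.0324] misfit 0.03 211
```

arm_command(travel=[[0, 1, -15], [0, 0, -25], [0, 0, -25], [0, 0, -25], [0, 0, -15], [0, 0, -7], [0, 0, -3.5], [0, 0, 0]], turn=[[0, 0, 0], [0, 0, 0], [0, 0, 0], [0, 0, 0], [0, 0, 0], [0, 0, 0], [0, 0, 0], [0, 0, 0]])

```text
time: 38.85
ee_pos: [0.4437, -0.2557, 0.003]
orientation: [0.0, 0.708, 0.706, 0.0]
ft_force: [-0.4, 0.4, 0.4]
opening: 0.997
```

arm_command(travel=[[0, 0, 0], [0, 0, 0], [0, 0, 0], [0, 0, 0], [0, 0, 0], [0, 0, 0], [0, 0, 0], [0, 0, 0]], turn=[[0, 0, 0], [0, 0, 0], [0, 0, 0], [0, 0, 0], [0, 0, 0], [0, 0, 0], [0, 0, 0], [0, 0, 0]], fingers=0)

```text
time: 39.85
ee_pos: [0.4437, -0.2558, 0.0037]
orientation: [0.001, 0.708, 0.706, -0.0]
ft_force: [-2.2, 1.4, 7.9]
opening: 0.504
```

arm_command(travel=[[0, 0, 5], [0, 0, 15], [0, 0, 20], [0, 0, 20], [0, 0, 20], [0, 0, 10], [0, 0, 0], [0, 0, 0]], turn=[[0, 0, 0], [0, 0, 0], [0, 0, 0], [0, 0, 0], [0, 0, 0], [0, 0, 0], [0, 0, 0], [0, 0, 0]])

```text
time: 40.85
ee_pos: [0.443, -0.2552, 0.0922]
orientation: [-0.0, 0.708, 0.706, -0.0]
ft_force: [-0.4, -0.1, -0.7]
opening: 0.502
```

```bash
python3 - <<'E'
from h import *
o=get_obs();print(np.round(o['ee_pos'],4),o['ft_force'],o['opening']); d=wrist(); save(d,'w13.png')
fit(d,'dust_cap',z0=o['ee_pos'][2]-.0037)
e=get_image('scene'); save(e,'s13.png'); fit(e,'dust_cap',z0=o['ee_pos'][2]-.0037)
a=d['image'][200:400,160:480]; u=np.round(proj(e,o['ee_pos'])).astype(int); print(u)
b=cv2.resize(e['image'][u[1]-50:u[1]+50,u[0]-80:u[0]+80],None,fx=4,fy=4,interpolation=cv2.INTER_CUBIC)
a=cv2.resize(a,None,fx=2,fy=2)[100:300]
cv2.imwrite('pics/c13.png',cv2.cvtColor(np.vstack([a,b[:390]]),cv2.COLOR_RGB2BGR))
E
```

```text
[ 0.443  -0.2552  0.0922] [-0.40264436 -0.11261331 -0.732068  ] 0.5024267191199119
dust_cap p 0.76 uv [320. 255.] xy [ 0.4423 -0.2551] misfit 0.03 5917
dust_cap p 0.72 uv [178. 172.] xy [ 0.4299 -0.2355] misfit 3.61 78
[172 174]
```

View pics/c13.png

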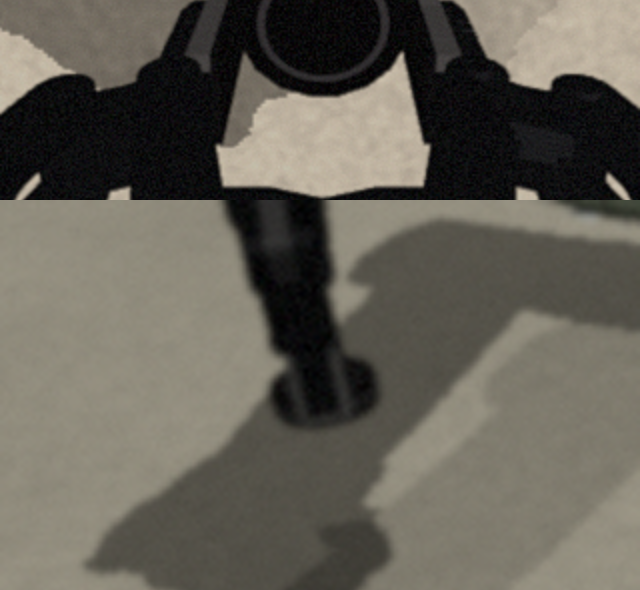

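arm_command(travel=[[10, 10, 5], [25, 30, 5], [33, 38, 0], [37, 42, 0], [35, 42, 0], [29, 33, 0], [15, 17, 0], [5, 4.5, 0]], turn=[[0, 0, 0], [0, 0, 0], [0, 0, 0], [0, 0, 0], [0, 0, 0], [0, 0, 0], [0, 0, 0], [0, 0, 0]])

```text
time: 42.05
ee_pos: [0.6332, -0.0369, 0.1026]
orientation: [-0.0, 0.707, 0.707, 0.0]
ft_force: [-0.9, 0.8, -0.5]
opening: 0.5
```

arm_command(travel=[[0, 0, -10], [0, 0, -10], [0, 0, -5], [0, 0, 0], [0, 0, 0], [0, 0, 0], [0, 0, 0], [0, 0, 0]], turn=[[0, 0, 0], [0, 0, 0], [0, 0, 0], [0, 0, 0], [0, 0, 0], [0, 0, 0], [0, 0, 0], [0, 0, 0]])

```text
time: 43.05
ee_pos: [0.6325, -0.039, 0.0778]
orientation: [0.0, 0.708, 0.706, 0.0]
ft_force: [-0.3, 0.3, -0.1]
opening: 0.503
```

```bash
python3 - <<'E'
from h import *
o=get_obs();print(np.round(o['ee_pos'],4),o['ft_force'],o['opening']); d=wrist(); save(d,'w14.png')
fit(d,'dust_cap',z0=o['ee_pos'][2]-.0037)
E
```

```text
[ 0.6325 -0.039   0.0778] [-0.32500323  0.30598631 -0.07031867] 0.503174018954919
dust_cap p 0.81 uv [319. 253.] xy [ 0.6317 -0.039 ] misfit 0.04 5832
```

arm_command(travel=[[0, 0.4, -6], [0, 0, -7], [0, 0, -4], [0, 0, -2], [0, 0, -1], [0, 0, -0.3], [0, 0, 0], [0, 0, 0]], turn=[[0, 0, 0], [0, 0, 0], [0, 0, 0], [0, 0, 0], [0, 0, 0], [0, 0, 0], [0, 0, 0], [0, 0, 0]])

```text
time: 44.15
ee_pos: [0.6325, -0.0386, 0.0576]
orientation: [0.0, 0.708, 0.706, 0.0]
ft_force: [0.4, -1.2, -0.5]
opening: 0.502
```

arm_command(travel=[[0, 0, -0.3], [0, 0, -0.2], [0, 0, -0.2], [0, 0, 0], [0, 0, 0], [0, 0, 0], [0, 0, 0], [0, 0, 0]], turn=[[0, 0, 0], [0, 0, 0], [0, 0, 0], [0, 0, 0], [0, 0, 0], [0, 0, 0], [0, 0, 0], [0, 0, 0]])

```text
time: 45.15
ee_pos: [0.6324, -0.0386, 0.0568]
orientation: [0.0, 0.708, 0.706, 0.0]
ft_force: [-1.2, 0.3, 2.7]
opening: 0.507
```

arm_command(travel=[[0, 0, 0], [0, 0, 0], [0, 0, 0], [0, 0, 0], [0, 0, 0], [0, 0, 15], [0, 0, 35], [0, 0, 40]], turn=[[0, 0, 0], [0, 0, 0], [0, 0, 0], [0, 0, 0], [0, 0, 0], [0, 0, 0], [0, 0, 0], [0, 0, 0]], fingers=0.9)

```text
time: 46.15
ee_pos: [0.6321, -0.0385, 0.1482]
orientation: [-0.0, 0.708, 0.706, -0.0]
ft_force: [-0.0, 0.4, 1.0]
opening: 0.9
```

arm_command(travel=[[0, 0, 20], [0, 0, 0], [0, 0, 0], [0, 0, 0], [0, 0, 0], [0, 0, 0], [0, 0, 0], [0, 0, 0]], turn=[[0, 0, 0], [0, 0, 0], [0, 0, 0], [0, 0, 0], [0, 0, 0], [0, 0, 0], [0, 0, 0], [0, 0, 0]])

```text
time: 47.15
ee_pos: [0.6324, -0.0386, 0.1666]
orientation: [-0.0, 0.708, 0.706, -0.0]
ft_force: [0.4, -0.6, 0.2]
opening: 0.9
```

```bash
python3 - <<'E'
from h import *
o=get_obs();print(np.round(o['ee_pos'],4),o['ft_force'],o['opening']); d=wrist(); save(d,'w15.png')
fit(d,'dust_cap',z0=.053);fit(d,'short_objective',z0=.005);fit(d,'long_objective',z0=.005)
E
```

```text
[ 0.6324 -0.0386  0.1666] [ 0.42980968 -0.58275495  0.20782224] 0.9003586730107036
dust_cap p 0.59 uv [317. 190.] xy [ 0.632  -0.0387] misfit 0.03 2082
long_objective p 0.69 uv [314. 260.] xy [ 0.6255 -0.1184] misfit 0.02 1223
```

View pics/w15.png

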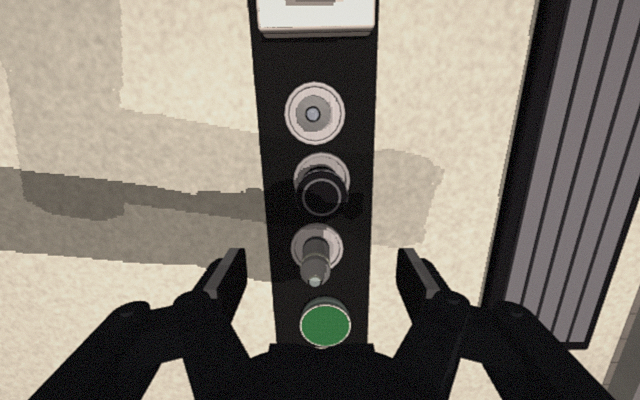

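arm_command(travel=[[-10, -5, 15], [-25, -15, 20], [-35, -20, 20], [-35, -20, 20], [-35, -20, 0], [-25, -15, 0], [-10, -5, 0], [0, 0, 0]], turn=[[0, 0, 0], [0, 0, 0], [0, 0, 0], [0, 0, 0], [0, 0, 0], [0, 0, 0], [0, 0, 0], [0, 0, 0]])

```text
time: 48.35
ee_pos: [0.4573, -0.1389, 0.2425]
orientation: [0.001, 0.709, 0.705, 0.0]
ft_force: [-0.2, -0.3, -0.8]
opening: 0.9
```

```bash
python3 - <<'E'
from h import *
e=get_image('top'); d=get_image('scene')
fit(e,'filter_cube',z0=.034,yaw=True); fit(e,'slidebox',yaw=True); fit(e,'dust_cap',z0=.053); fit(e,'dish')
for n in('short_objective','long_objective'): fit(e,n,z0=.005)
r=lambda i:cv2.resize(i,None,fx=2.5,fy=2.5,interpolation=cv2.INTER_CUBIC)
cv2.imwrite('pics/fin.png',cv2.cvtColor(np.vstack([r(d['image'][150:300,180:480]),r(e['image'][140:220,180:480])]),cv2.COLOR_RGB2BGR))
E
```

```text
filter_cube p 0.83 uv [253. 175.] xy [0.6257 0.1372 0.0027] misfit 0.01 445
filter_cube p 0.52 uv [375. 178.] xy [ 0.6197 -0.1141 -0.5808] misfit 0.31 260
slidebox p 0.82 uv [258. 185.] xy [ 0.6251  0.1377 -0.0178] misfit 0.29 1352
slidebox p 0.67 uv [366. 183.] xy [ 0.6382 -0.118  -0.4571] misfit 4.06 312
dish p 0.75 uv [417. 172.] xy [ 0.6379 -0.215 ] misfit 0.07 612
short_objective p 0.68 uv [303. 177.] xy [0.6238 0.0322] misfit 0.01 222
long_objective p 0.84 uv [376. 174.] xy [ 0.6242 -0.1165] misfit 0.06 228
```

View pics/fin.png

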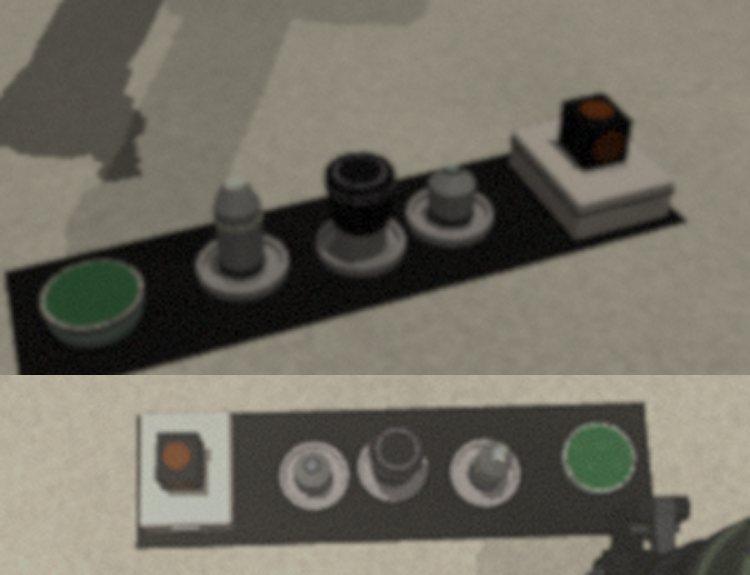

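The final views show everything in place: the objectives and eyepiece stand upright in their cups, the cap is flat on the eyepiece, the cube is in the middle of the lid, and the dish has not moved.

```bash
python3 -c "
from bench import *
print(close_job())"
```

```text
the job is handed in; nothing more can be done
None
```

The lens set is laid out as asked, and I handed the job in at about 48 s of robot time. The short objective is in the cup next to the slide box, the long objective in the far cup and the eyepiece between them. The filter cube is on the lid, and the dust cap went on the eyepiece last. I lowered each part until the wrist felt light contact (3–9 N) before letting go.

The last pictures showed:
- **Objectives:** both upright and within about 2 mm of their cup centres.
- **Cube:** within about 1 mm of the lid's centre.
- **Cap:** flat and within about 1 mm of the eyepiece's axis.
- **Dish:** where it was, within measuring error.

**Checks that disagreed or failed:**
- **Eyepiece:** its traced outline kept fitting poorly because of shadow and reflection, and the top camera put it up to 6 mm off. I placed it from its lens centre in the wrist picture instead, which matched the gripper position to under 1 mm.
- **Slide box:** its last trace was only partial, so I relied on the earlier, cleaner measurements.
- **Cap:** the last top view did not detect it, so its position comes from the wrist view just before.

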